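Take a fresh mixing cup off the nested stack and tare it on the paint balance

TASK

Take the top cup off the stack of small mixing cups: pull it loose and lift it straight up, leaving the next cup nested in the stack, and set it down gently (not dropped), upright, in the middle of the balance's weighing pan. Let go of it, then press the balance's large oblong tare key fully down once the cup stands there, and release it. Keep the cup upright all the way and leave everything else on the bench where it is.

Things in the scene. Friction and masses are not known exactly. Their poses are not given: they have to be found in the camera images.
- top_cup_mid (a point): centre of the top small mixing cup: on its axis, half-way up, 40 mm above its foot and 40 mm below its rim's top edge; z points up out of the mouth. White plastic, 28 to 46 g, tapering: 80 mm high, foot 38 mm across, rim 60 mm across with a vertical skirt (the top 8 mm) to grip from above, with the fingertips 10 to 16 mm below the rim's top edge so as not to catch the next rim
- top_cup: the same cup; origin at the centre of its foot's underside, z up. Nested at the start, its rim 22 mm above the next cup's equal rim, 14 mm of wall showing between the skirts. It is wedged: a straight pull of 5 to 10 N over the first 12 mm or so, after which it runs free with 1 mm of play; its foot clears the next cup's rim after 58 mm
- next_cup_mid (a point): the next small cup, identical, nested 22 mm lower in the same stack and held there nearly twice as tightly; the point is on its axis, half-way up (40 mm above its foot). It is to stay where it is
- small_stack: stack of small cups (60 mm rims) in a wire caddy: round steel foot 104 mm across, three rods, two hoops 74 mm across, the top one 112 mm high; fixed to the bench; all coaxial. Origin at the centre of the foot's underside; at the start the top cup's rim is 174 mm above it, the next cup's 152 mm
- large_stack: the stack of large cups: white cups of 98 mm rim in a like caddy with a foot 144 mm across, 210 mm high over all, fixed; not to be used; origin at the centre of the foot's underside
- balance: paint balance, fixed: grey housing 260 (along x) x 206 x 44 mm high with a round steel pan at the rear (+x) and display and keys along the front edge (-x), which faces the robot; origin at the centre of the underside, on the bench
- pan_centre (a point): centre of the top face of the weighing pan, a flat round steel plate 156 mm across, 52 mm above the bench; 46 mm from the balance's origin along its x; axes as the balance's
- tare_key_top (a point): centre of the top face of the tare key: the one large oblong white key, 34 mm wide (y) x 22 mm deep (x), standing 12 mm proud at the right of the front edge (balance frame x -112, y -62 mm, top 56 mm above the bench when up); the three small round black keys to its left are dead. It is pressed straight down
- tare_key (a joint): travel of the tare key, m: 0 up, 0.005 fully down; a spring returns it; it starts to move at 1.5 N and is fully down at 4 N
- tape_roll: roll of masking tape lying flat, paper, 100 mm across, 36 mm high, on the bench behind the stack of small cups; origin at the centre of its underside
- sanding_block: black hand sanding block with cork sole, 125 x 70 x 34 mm, at the left; origin at the centre of its underside
- spreader: flat steel filler spreader with a grey grip edge, 110 x 60 x 8 mm, lying in front of the stack of large cups; origin at the centre of its underside
- tin: 1 litre steel paint tin with a white label, 108 mm across, 117 mm high, at the back; origin at the centre of its underside
- pump_bottle: white polish bottle with a green collar and a pump head, 88 mm across, 175 mm high, at the back; origin at the centre of its underside
- jar: small white jar with a black cap, 62 mm across, 60 mm high, at the right; origin at the centre of its underside
Mind the look-alikes: they are no part of the job. Leave any red or yellow look-alike of the top_cup alone. What is shaped like the part that bears next_cup_mid but blue or orange is not meant.

How it is judged:
On the way, in this order (a step that is already met when the one before it is completed fails the run):
1. the top cup is lifted clear above the stack, upright, and the next cup has stayed nested (z of top_cup_mid in the frame of small_stack above 0.197 m and angle between top_cup_mid's own z axis and vertical below 0.2 rad and z of next_cup_mid in the frame of small_stack below 0.119 m and horizontal distance between next_cup_mid and small_stack below 0.006 m), for 0.1 s.
2. the cup stands upright on the pan, within 40 mm of its middle, and has been let go (horizontal distance between top_cup_mid and pan_centre below 0.04 m and z of top_cup_mid in the frame of pan_centre between 0.034 and 0.047 m and angle between top_cup_mid's own z axis and vertical below 0.1 rad and contact force between top_cup and the fingers below 0.05 N and contact force between top_cup and the arm below 0.05 N and linear speed of top_cup below 0.03 m/s), for 0.2 s.
3. the tare key is pressed fully down (4 mm or more of its 5 mm) with the cup standing free on the pan (value of joint tare_key above 0.004 m and horizontal distance between top_cup_mid and pan_centre below 0.04 m and z of top_cup_mid in the frame of pan_centre between 0.034 and 0.047 m and angle between top_cup_mid's own z axis and vertical below 0.1 rad and contact force between top_cup and the fingers below 0.05 N and contact force between top_cup and the arm below 0.05 N), for 0.05 s.
At the end, for the whole second after the job is handed in: The top cup stands released, at rest and upright (0.1 rad) on the pan, its axis within 40 mm of the pan centre; the next cup is still nested in the stack (risen under 7 mm, off sideways under 6 mm); the tare key, pressed after the cup was set down, is up again (under 1 mm down) (horizontal distance between top_cup_mid and pan_centre below 0.04 m and z of top_cup_mid in the frame of pan_centre between 0.034 and 0.047 m and angle between top_cup_mid's own z axis and vertical below 0.1 rad and contact force between top_cup and the fingers below 0.05 N and contact force between top_cup and the arm below 0.05 N and linear speed of top_cup below 0.02 m/s and z of next_cup_mid in the frame of small_stack below 0.119 m and horizontal distance between next_cup_mid and small_stack below 0.006 m and value of joint tare_key below 0.001 m); the robot touches nothing.
It fails at once if the next cup is dragged up more than 15 mm with the top cup (z of next_cup_mid in the frame of small_stack above 0.127 m).
It fails at once if the cup is tipped more than 0.35 rad (20 degrees) (angle between top_cup_mid's own z axis and vertical above 0.35 rad).
It fails at once if the cup is dropped: over the pan, its foot more than 15 mm above it, with no finger holding it (horizontal distance between top_cup_mid and pan_centre below 0.1 m and z of top_cup_mid in the frame of pan_centre above 0.055 m and contact force between top_cup and the fingers below 0.05 N and contact force between top_cup and the arm below 0.05 N).
It fails at once if another thing on the bench is pushed more than 30 mm away (distance of any of tape_roll, sanding_block, spreader, tin, pump_bottle, jar from where it was at the start of the episode above 0.03 m).
It also fails if it takes over 54 s, if anything falls off the work surface, if the arm or the gripper's body presses on something with over 40 N, if the wrist force passes 120 N, or if a joint passes its speed limit or range.

ROBOT

A 7-joint arm with a two-finger parallel gripper is mounted at the origin on the work surface. World frame = base frame: x ahead of the robot, y to its left, z up, the work surface at z = 0. Lengths are in m, angles in rad, forces in N, time in s.
With the tool pointing down it reaches from about 0.425 to 0.875 m from the base axis. Payload 4.7 kg.
Tool frame: the origin (TCP) lies at the very end of the fingers, on their centre line; the grasp point (between the pads) lies ctrl.grasp_offset behind it (ctrl.grasp_offset is the distance from the TCP to the grasp point, in m); y points along the fingers, z is the direction in which the jaws open and shut, and the axes are right-handed (so a half turn about y gives the same grasp; the last joint's range is limited). The gripper opens to 85 mm and grips with 20 to 120 N. Pads are 22 mm wide; open, the fingers measure 114 mm over their backs; the gripper's body (76 mm by 85 mm) begins 54 mm behind the grasp point. The pads swing forward as they close: fully open they stand 13 mm farther back than shut.
Start: joints at [-1.296, 0.321, -0.07, 1.45, 0.023, 1.371, -0.057], TCP at [0.168, 0.628, 0.231] pointing down, gripper open.
Joint ranges: [-2.86, 2.86], [-0.3, 2.09], [-1.38, 1.24], [0.06, 2.45], [-1.56, 4.7], [0.09, 2.05], [-2.69, 2.69]. Speed limits (rad/s): [2.57, 2.57, 3.14, 3.14, 3.14, 3.14, 3.14].

INTERFACE

Orientations are given as a unit quaternion [w, x, y, z].
In Python, from rig import ctrl, read_camera, ticket, models gives the robot as it stands. The module is installed in compiled form; this text tells all that it offers.
- The arm moves only by the shell command python3 -m inch 'ROWS' [FORCE]. ROWS is JSON, a list of rows, each a list of 5 numbers: the closure, from 0 (fully open) to 1 (shut), then the shift along the world's x, y, z in units of 40 mm (1.0 is 40 mm), then the turn about the world's z in units of 6 degrees (1.0 is 6 degrees). In form: [[gripper, x, y, z, roll], ...]. A call has 1 to 5 rows; each row shifts and turns the commanded pose from where the row before left it; what a row does not reach is not made up. A row lasts 1/8 s, in which the tool goes at most 62.5 mm and 10.7 degrees, less where a joint would pass 70% of its speed; a pose out of reach is approached as far as the arm can. A call with a number of a shift or a turn outside -1 to 1 is refused whole. A call with a gripper value outside its range is refused whole. The fingers move at their own pace and stop on an object; FORCE is the grip in N (left out, the last holds). Time passes only in rows, so rows that do not move let the fingers close. It gives the time, the measured TCP pose, the force and the opening at its end, in the units of the state.
- ctrl.get_obs(): the state, without advancing time (a new reading comes with each control period).
- read_camera(name): name is "scene" or "top" or "wrist"; returns a dict with "color" (384x512x3 uint8, red, green, blue), "fovy" (degrees; the focal length in pixels is half the picture's height over the tangent of half this angle, whatever the lens; pixels are square), "cx", "cy" (the principal point, pixels), "k1" (the pictures are not rectified: a ray, as slopes to the right and down, at radius r is drawn at 1 + k1 r^2 times it, then the intrinsics apply), "R" (3x3) and "t" (3): a world point X has camera coordinates R X + t; the wrist camera has in their place "hand_eye" (4x4, takes a point from camera to tool coordinates, whose origin is the TCP and whose axes are the tool frame's). Camera axes: x right, y down, z forward; pixel columns grow to the right and rows downward; lengths in m; the calibration is good to about 2 mm. A picture is of the moment at which its call begins: read the wrist's pose just before it. There is no depth.
- ticket.hand_in(): hands the job in, once; it reports no verdict.
Trained networks look in the newest picture that a camera, given by its name, has taken for a name from the list of things; names that differ only in an ending like _2 or _b are one class to them, and where a whole thing is asked for, a point or a joint stands for the part that bears it (a point fixed in the world has none). Each returns a list of dicts, best first, with "score" (0 to 1); they miss things now and then, are a little off and sometimes report something else, mostly with a low value. They report only what shows in the picture. A call takes as long as a camera call. They do not tell look-alikes from the thing itself.
- models.boxes_of(name, camera): "position" ([column, row] in pixels, amid what is visible of it).
- models.cut_out(name, camera): "pixels" (384x512 bool, what is visible of it) and "position" ([column, row] in pixels, amid what is visible of it).
- models.spot_point(name, camera): "position" ([column, row] in pixels: a listed point, or the origin of a listed thing).
The state is a dict: "t": time; "qpos": joint angles; "joint_vel": joint speeds; "joint_torque": joint torques, N m; "ee_pos": TCP position; "orientation": TCP orientation; "ft_force": force on the tool from outside, world axes, zero at the start; "ft_torque": the same for the moment, N m; "gripper_width": opening from 0.0 (shut) to 1.0 (fully open).
Only numpy, scipy, OpenCV 4.12 (cv2) and the standard library are available. Lean on these libraries where they do the work, as an engineer would, in place of code of your own. Each camera call takes 0.05 s, during which the arm holds its last target. There are 200 camera calls.

## Working session

There is one attempt and no reset: what is moved stays moved. The work goes in short steps, Python scripts to look and compute and a shell command to move; the robot and the scene stay as the last step left them, time stands still between calls to the robot, and variables do not carry over. Pictures are saved under pics/ and viewed, about 8 in all and at most 12, crops included, and the job is handed in when it is done.

```bash
mkdir -p pics
cat > h.py <<'E'
import numpy as np, cv2
from rig import ctrl, read_camera, ticket, models
def ray(c,p):
    f=c["color"].shape[0]/2/np.tan(np.radians(c["fovy"])/2)
    d=np.array([(p[0]-c["cx"])/f,(p[1]-c["cy"])/f]); u=d.copy()
    for _ in range(20): u=d/(1+c["k1"]*(u@u))
    return np.r_[u,1]
def atz(c,p,z):  # world point on plane z (fixed cameras)
    R,t=np.array(c["R"]),np.array(c["t"]); o=-R.T@t; d=R.T@ray(c,p)
    return o+d*(z-o[2])/d[2]
def proj(c,X):
    f=c["color"].shape[0]/2/np.tan(np.radians(c["fovy"])/2)
    q=np.array(c["R"])@X+np.array(c["t"]); u=q[:2]/q[2]; u=u*(1+c["k1"]*(u@u))
    return u*f+[c["cx"],c["cy"]]
def tri(cs,ps):
    A=np.zeros((3,3));b=np.zeros(3)
    for c,p in zip(cs,ps):
        R,t=np.array(c["R"]),np.array(c["t"]); o=-R.T@t; d=R.T@ray(c,p); d/=np.linalg.norm(d)
        M=np.eye(3)-np.outer(d,d); A+=M;b+=M@o
    return np.linalg.solve(A,b)
def save(c,n): cv2.imwrite("pics/"+n,c["color"][...,::-1])
E
python3 - <<'E'
from h import *
print(ctrl.grasp_offset); o=ctrl.get_obs(); print(o["ee_pos"],o["orientation"],o["t"],o["gripper_width"],o["ft_force"])
cs={}
for n in ("scene","top"):
    c=read_camera(n); cs[n]=c; im=c["color"]; print(n,c["fovy"],-np.array(c["R"]).T@c["t"])
    for k in ("top_cup_mid","top_cup","next_cup_mid","small_stack","pan_centre","tare_key_top","balance","large_stack"):
        print(k,[(np.round(d["position"]),round(d["score"],2)) for d in models.spot_point(k,n)[:4]])
    save(c,n+".png")
cv2.imwrite("pics/both.png",np.vstack([np.hstack([cv2.resize(cs[n]["color"],(400,300)) for n in cs])])[...,::-1])
E
```

```text
0.0187
[0.16753687 0.62748895 0.23021293] [-0.70043033  0.70177564 -0.09198938  0.09190358] 0.0 1.004248075555114 [ 0.65782803 -0.00890906 -0.31609427]
scene 43.870857057623994 [ 1.21114241 -0.85388647  1.15681818]
top_cup_mid [(array([156., 227.]), 0.79), (array([126., 260.]), 0.79), (array([181., 231.]), 0.67)]
top_cup [(array([132., 266.]), 0.91), (array([160., 233.]), 0.73), (array([179., 250.]), 0.59)]
next_cup_mid [(array([121., 238.]), 0.92), (array([184., 298.]), 0.79), (array([181., 238.]), 0.6), (array([276., 138.]), 0.19)]
small_stack []
pan_centre [(array([254., 208.]), 0.82), (array([276., 271.]), 0.57)]
tare_key_top [(array([200., 195.]), 0.52)]
balance [(array([238., 213.]), 0.64)]
large_stack [(array([276., 177.]), 0.7)]
top 54.74952106711423 [ 0.41867966 -0.02089462  1.18183566]
top_cup_mid [(array([368., 237.]), 0.76), (array([318., 245.]), 0.75), (array([338., 194.]), 0.68), (array([224., 126.]), 0.61)]
top_cup [(array([319., 245.]), 0.75), (array([332., 196.]), 0.57), (array([364., 238.]), 0.55), (array([383., 200.]), 0.24)]
next_cup_mid [(array([357., 266.]), 0.65), (array([368., 165.]), 0.64), (array([185., 231.]), 0.44)]
small_stack [(array([331., 199.]), 0.95), (array([265., 234.]), 0.66)]
pan_centre [(array([246., 181.]), 0.73)]
tare_key_top [(array([264., 234.]), 0.64)]
balance [(array([246., 199.]), 0.64)]
large_stack [(array([176., 198.]), 0.69), (array([326., 167.]), 0.22)]
```

View pics/scene.png

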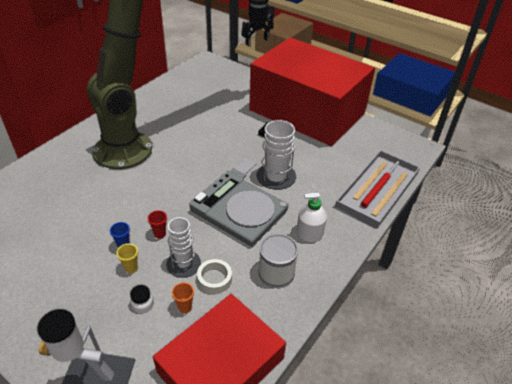

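View pics/top.png

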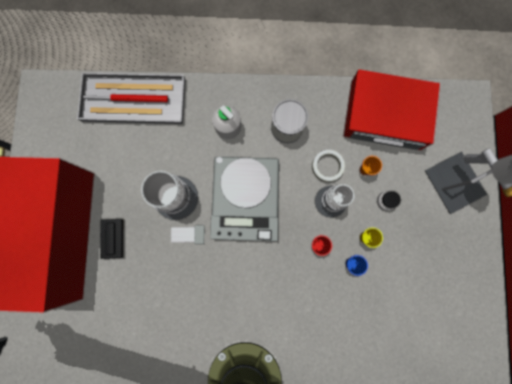

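The small stack of white cups is at scene (180,232) and top (338,196). The look-alikes in the top view are red (320,245), yellow (372,237), orange (371,165) and blue (357,265). Only the white stack in the caddy fits, because the others are coloured single cups. I'll confirm this in one enlarged crop.

Run:
```python
from h import *
T=read_camera("top"); 
mT=[(d["score"],d["position"],d["pixels"].sum()) for d in models.cut_out("top_cup","top")]; print(mT)
S=read_camera("scene"); mS=[(d["score"],d["position"],d["pixels"].sum()) for d in models.cut_out("top_cup","scene")]; print(mS)
a=cv2.resize(T["color"][155:265,280:390],(500,500),interpolation=cv2.INTER_CUBIC) # unused scale 500/110
b=cv2.resize(S["color"][200:290,150:217],(298,400),interpolation=cv2.INTER_CUBIC)
a=cv2.resize(T["color"][170:226,305:370],(464,400),interpolation=cv2.INTER_CUBIC)
cv2.imwrite("pics/crop.png",np.hstack([a,b])[...,::-1])
print("tri mid", tri([T,S],[(338,194),(181,231)]))
print("rim",atz(T,(343,191),.174),"foot",atz(T,(331,199),0), atz(T,(338,194),.134))
print("pan",atz(T,(246,182),.052),"key",atz(T,(264,234.5),.056), "pan S",atz(S,(249,208),.052),"keyS",atz(S,(200,196),.056))
```

```text
[(0.92, [340.0, 195.0], np.int64(358)), (0.84, [372.0, 239.2], np.int64(370)), (0.73, [318.7, 244.9], np.int64(308))]
[(0.72, [125.5, 258.5], np.int64(488)), (0.66, [178.9, 231.9], np.int64(366)), (0.58, [276.8, 156.4], np.int64(2116))]
tri mid [ 0.55091123 -0.25150934  0.14537374]
rim [ 0.55730276 -0.25749374  0.174     ] foot [ 0.55428716 -0.2598261   0.        ] [ 0.55378611 -0.25263106  0.134     ]
pan [0.59338854 0.01239502 0.052     ] key [ 0.43450472 -0.04710245  0.056     ] pan S [0.59430033 0.00834539 0.052     ] keyS [ 0.43725119 -0.0496029   0.056     ]
```

View pics/crop.png

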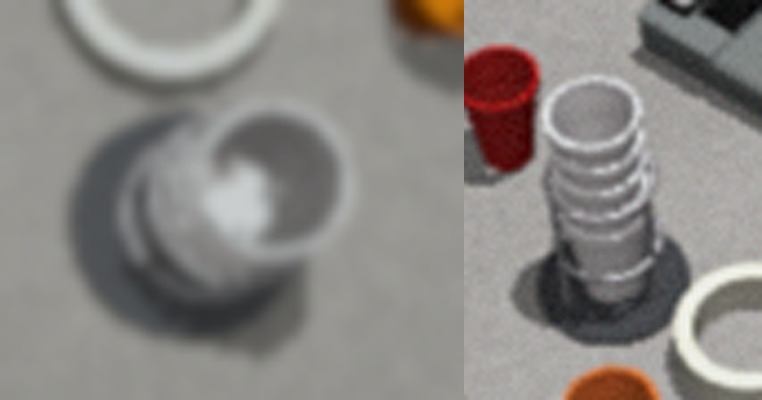

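The crop confirms the white stack in its wire caddy. The top rim centre is about (342.8,193.7) in the top view and about (178.1,224.9) in the scene view. Next I'll refine the stack and balance positions.

Run:
```python
from h import *
T=read_camera("top"); S=read_camera("scene")
print("rimT",atz(T,(342.8,193.7),.174),"rimS",atz(S,(178.1,224.9),.174),"tri",tri([T,S],[(342.8,193.7),(178.1,224.9)]))
print("foot",atz(T,(331,200.3),.004))
# pan ellipse: bright round blob
g=cv2.cvtColor(T["color"],cv2.COLOR_RGB2GRAY)
m=(g[145:250,205:285]>int(g[183,246])-18).astype(np.uint8)
n,l,s,c=cv2.connectedComponentsWithStats(m); 
for i in range(1,n):
    if s[i,4]>60: print(s[i],c[i]+[205,145], atz(T,c[i]+[205,145],.052), atz(T,c[i]+[205,145],.056))
for k in("pan_centre","tare_key_top","balance"):
  for n in("top","scene"): print(k,n,[(d["position"],d["score"]) for d in models.spot_point(k,n)[:2]])
for d in models.cut_out("tare_key","top")[:2]: print(d["position"],d["pixels"].sum())
ds=models.cut_out("balance","top")
if ds:
  m=ds[0]["pixels"].astype(np.uint8); cn=max(cv2.findContours(m,0,1)[0],key=cv2.contourArea); b=cv2.boxPoints(cv2.minAreaRect(cn)); print([atz(T,p,.044)[:2].round(3) for p in b])
from scipy.spatial.transform import Rotation as Ro
q=ctrl.get_obs()["orientation"]; print(Ro.from_quat(np.r_[q[1:],q[0]]).as_matrix().round(3), ctrl.get_obs()["ee_pos"])
```

```text
rimT [ 0.54983663 -0.25690843  0.174     ] rimS [ 0.54677894 -0.25828631  0.174     ] tri [ 0.54859792 -0.25781063  0.17490462]
foot [ 0.54966024 -0.25901594  0.004     ]
[  16   14   48   48 1806] [244.84108527 182.29900332] [0.59235243 0.01593758 0.052     ] [0.59173757 0.01580718 0.056     ]
[ 21  74  25   6 140] [238.  221.5] [0.47132845 0.03273275 0.052     ] [0.47114206 0.03254289 0.056     ]
pan_centre top [([247.8, 180.6], 0.93)]
pan_centre scene [([248.8, 207.9], 0.57), ([240.4, 167.2], 0.33)]
tare_key_top top [([264.9, 233.6], 0.42)]
tare_key_top scene [([203.4, 194.3], 0.57)]
balance top [([241.7, 200.1], 0.86)]
balance scene [([239.6, 210.6], 0.91)]
[264.3, 235.6] 72
[array([0.415, 0.117]), array([0.672, 0.124]), array([ 0.674, -0.086]), array([ 0.417, -0.087])]
[[ 0.966  0.     0.258]
 [-0.258 -0.     0.966]
 [ 0.    -1.     0.   ]] [0.16763821 0.62801831 0.23129711]
```

```bash
python3 -m inch '[[0,0,0,1,0],[0,0,0,1,0],[0,0,0,1,0],[0,0.7,-1,0,0],[0,0.7,-1,0,0]]' 40 && python3 -m inch '[[0,0.7,-1,0,0],[0,0.7,-1,0,0],[0,0.7,-1,0,0],[0,0.7,-1,0,0],[0,0.7,-1,0,0]]' && python3 -m inch '[[0,0.4,-1,0,0],[0,0.4,-1,0,0],[0,0.4,-1,0,0],[0,0.4,-1,0,0],[0,0.4,-1,0,0]]' && python3 -m inch '[[0,0.2,-1,0,0],[0,0.2,-1,0,0],[0,0.2,-1,0,0],[0,0.2,-1,0,0],[0,0.2,-1,0,0]]'&& python3 -m inch '[[0,0.4,-1,0,0],[0,0.4,-1,0,0],[0,0.4,-1,0,0],[0,0.4,-1,0,0],[0,0,0,0,0]]'
```

```text
t: 2.22
ee_pos: [0.224, 0.5475, 0.3518]
orientation: [0.702, -0.701, 0.091, -0.092]
ft_force: [0.8, -0.0, -0.1]
gripper_width: 1.001
t: 2.85
ee_pos: [0.3644, 0.3466, 0.3516]
orientation: [0.701, -0.701, 0.092, -0.092]
ft_force: [0.7, 0.5, 0.0]
gripper_width: 0.999
t: 3.48
ee_pos: [0.444, 0.1466, 0.3516]
orientation: [0.701, -0.701, 0.092, -0.092]
ft_force: [0.2, 0.4, 0.9]
gripper_width: 1.0
t: 4.1
ee_pos: [0.4837, -0.0534, 0.3516]
orientation: [0.701, -0.701, 0.092, -0.092]
ft_force: [1.1, 0.4, -0.3]
gripper_width: 1.001
t: 4.72
ee_pos: [0.5472, -0.2156, 0.3508]
orientation: [-0.7, 0.702, -0.094, 0.094]
ft_force: [-0.7, -0.1, 0.4]
gripper_width: 0.998
```

```bash
python3 -m inch '[[0,0,-1,0,0],[0,0,0,-1,0],[0,0,0,-1,0],[0,0,0,0,0],[0,0,0,0,0]]'
python3 - <<'E'
from h import *
from scipy.spatial.transform import Rotation as Ro
o=ctrl.get_obs(); c=read_camera("wrist"); save(c,"w1.png")
q=o["orientation"]; Rt=Ro.from_quat(np.r_[q[1:],q[0]]).as_matrix(); H=np.array(c["hand_eye"])
Rw=Rt@H[:3,:3]; tw=Rt@H[:3,3]+o["ee_pos"]; c["R"]=Rw.T; c["t"]=-Rw.T@tw; print(o["ee_pos"],tw)
for dx,dy in((0,0),(.03,0),(-.03,0),(0,.03),(0,-.03)): 
    p=proj(c,np.array([.549+dx,-.258+dy,.174])); print(p); cv2.circle(c["color"],tuple(int(v) for v in p),2,(255,0,0),-1)
print([(d["position"],d["score"]) for d in models.spot_point("top_cup","wrist")])
save(c,"w1m.png")
E
```

```text
t: 5.35
ee_pos: [0.5484, -0.2515, 0.2731]
orientation: [0.701, -0.701, 0.091, -0.092]
ft_force: [-0.7, -0.4, -0.3]
gripper_width: 1.001
[ 0.54840054 -0.25146992  0.2730879 ] [ 0.48042562 -0.23342765  0.41521458]
[248.01525137 195.18347912]
[257.06270563 226.92453036]
[238.38213143 161.35836254]
[282.44756383 186.39027003]
[214.17180853 203.82423983]
[([250.3, 171.9], 0.78), ([150.8, 100.6], 0.65), ([255.4, 49.1], 0.6)]
```

View pics/w1m.png

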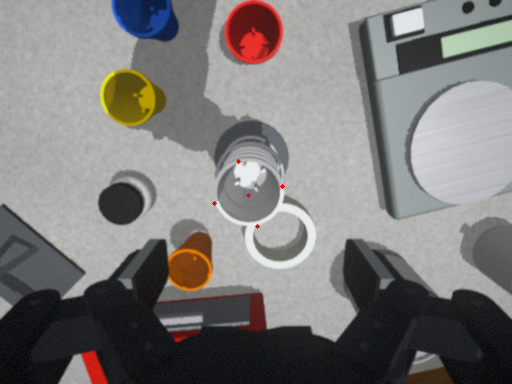

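The wrist view shows the small white stack's rim centred at about (249.5,189), with the markers within about 5 px. That refines the stack to about (0.546,-0.257). The area around the rim is free for the fingers.

```bash
python3 -m inch '[[0,-0.06,-0.14,0,0],[0,0,0,-1,0],[0,0,0,-1,0],[0,0,0,-0.6,0],[0,0,0,-0.33,0]]' && python3 -m inch '[[0,0,0,0,0],[0,0,0,0,0]]'
```

```text
t: 6.08
ee_pos: [0.5449, -0.2579, 0.1535]
orientation: [-0.701, 0.701, -0.092, 0.092]
ft_force: [-0.4, 0.7, 0.2]
gripper_width: 0.999
t: 6.32
ee_pos: [0.546, -0.2582, 0.1555]
orientation: [-0.701, 0.701, -0.091, 0.093]
ft_force: [0.3, -0.6, -0.3]
gripper_width: 0.998
```

```bash
python3 -m inch '[[1,0,0,0,0],[1,0,0,0,0],[1,0,0,0,0],[1,0,0,0,0],[1,0,0,0,0]]' 40
python3 - <<'E'
from h import *
o=ctrl.get_obs(); print(o["ft_force"],o["ft_torque"],o["gripper_width"])
c=read_camera("scene"); cv2.imwrite("pics/s2.png",cv2.resize(c["color"][170:290,110:260],(750,600),interpolation=cv2.INTER_CUBIC)[...,::-1])
E
```

```text
t: 6.95
ee_pos: [0.5459, -0.2576, 0.1555]
orientation: [0.701, -0.701, 0.091, -0.093]
ft_force: [-1.2, 0.0, 6.2]
gripper_width: 0.686
[-1.23522071  0.02595371  6.22661117] [ 0.28751764  0.17520911 -0.00973884] 0.6855602365162957
```

View pics/s2.png

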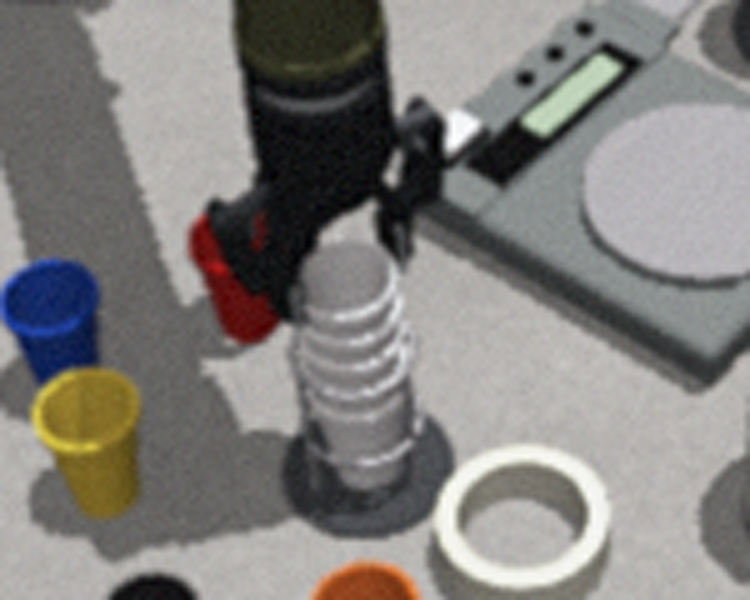

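The image shows the fingers at the top cup's rim (about (345,260) in the crop), with the lower rims free below them. The opening is 58 mm, which is consistent with holding the cup. Now I'll pull slowly.

```bash
python3 -m inch '[[1,0,0,0.1,0],[1,0,0,0.1,0],[1,0,0,0.1,0]]' 40;python3 -m inch '[[1,0,0,0.1,0],[1,0,0,0.1,0],[1,0,0,0.1,0]]';  python3 - <<'E'
from h import *
c=read_camera("scene"); cv2.imwrite("pics/s3.png",cv2.resize(c["color"][170:290,110:260],(750,600),interpolation=cv2.INTER_CUBIC)[...,::-1])
E
```

```text
t: 7.38
ee_pos: [0.5449, -0.2571, 0.1655]
orientation: [0.701, -0.701, 0.092, -0.091]
ft_force: [1.1, 0.6, -6.8]
gripper_width: 0.688
t: 7.75
ee_pos: [0.5453, -0.2579, 0.1791]
orientation: [-0.701, 0.701, -0.092, 0.092]
ft_force: [0.2, -0.3, -0.6]
gripper_width: 0.682
```

View pics/s3.png

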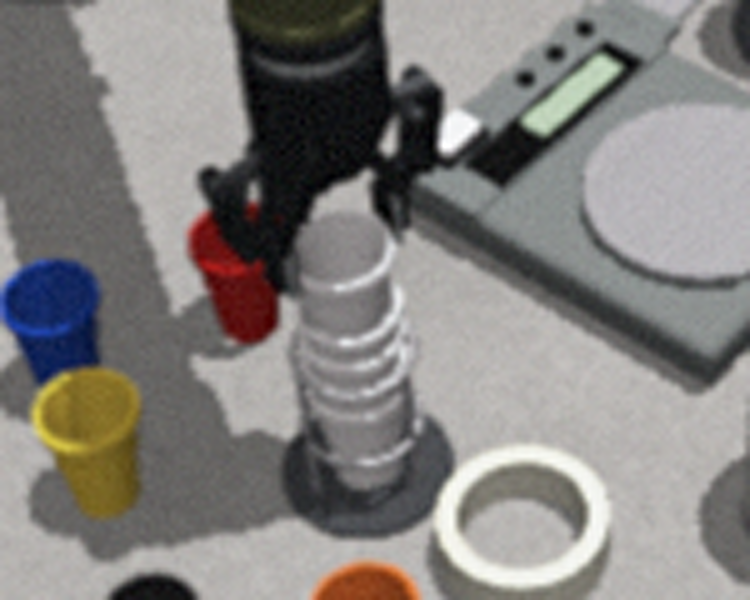

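The top cup has risen alone: the gap at (345,300) has grown and the next rim has stayed put. The wedge is free, with force near 0. I'll lift it clear.

```bash
python3 -m inch '[[1,0,0,0.3,0],[1,0,0,0.4,0],[1,0,0,0.5,0],[1,0,0,0.5,0],[1,0,0,0.5,0]]';python3 -m inch '[[1,0,0,0.3,0],[1,0,0,0,0],[1,0,0,0,0]]';  python3 - <<'E'
from h import *
c=read_camera("scene"); a=c["color"][150:290,110:300]; cv2.imwrite("pics/s4.png",cv2.resize(a,(760,560),interpolation=cv2.INTER_CUBIC)[...,::-1])
E
```

```text
t: 8.43
ee_pos: [0.5454, -0.2577, 0.268]
orientation: [-0.701, 0.701, -0.092, 0.092]
ft_force: [-0.0, -0.5, -1.4]
gripper_width: 0.69
t: 8.8
ee_pos: [0.5449, -0.2573, 0.2774]
orientation: [0.701, -0.701, 0.092, -0.092]
ft_force: [-0.8, 1.0, -0.4]
gripper_width: 0.685
```

View pics/s4.png

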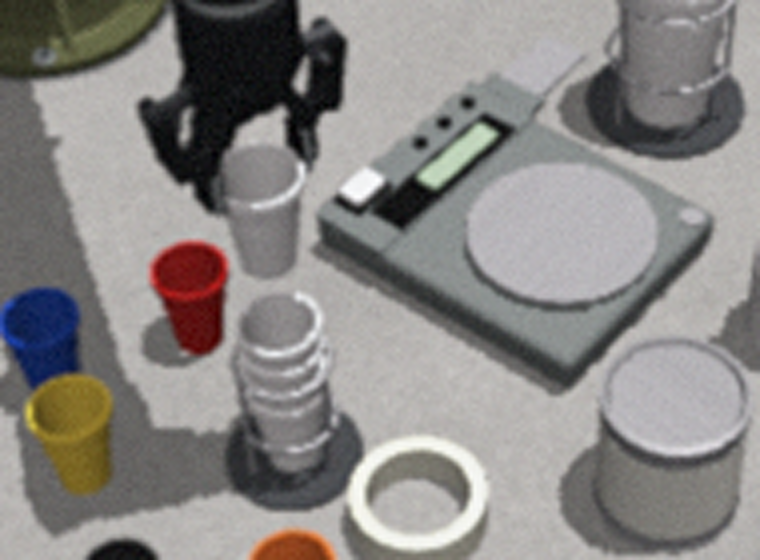

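The single cup hangs upright at (263,210) in the crop, clear above the stack, and the next cup is still nested with its rim at (280,325). Now the carry to the pan.

```bash
python3 -m inch '[[1,0.1,0.4,0,0],[1,0.1,0.7,0,0],[1,0.15,0.8,0,0],[1,0.15,0.8,0,0],[1,0.15,0.8,0,0]]' && python3 -m inch '[[1,0.15,0.8,0,0],[1,0.15,0.8,0,0],[1,0.1,0.7,0,0],[1,0.1,0.6,0,0],[1,0.05,0.35,0,0]]' && python3 -m inch '[[1,0,0,-0.5,0],[1,0,0,-0.8,0],[1,0,0,-0.8,0],[1,0,0,-0.8,0],[1,0,0,-0.5,0]]' && python3 -m inch '[[1,0,0,-0.3,0],[1,0,0,0,0]]';  python3 - <<'E'
from h import *
c=read_camera("scene"); a=c["color"][130:270,150:340]; cv2.imwrite("pics/s5.png",cv2.resize(a,(760,560),interpolation=cv2.INTER_CUBIC)[...,::-1])
E
```

```text
t: 9.48
ee_pos: [0.5713, -0.1149, 0.2777]
orientation: [0.701, -0.701, 0.092, -0.091]
ft_force: [-1.0, 0.4, 0.1]
gripper_width: 0.684
t: 10.1
ee_pos: [0.593, 0.0155, 0.2776]
orientation: [0.701, -0.701, 0.091, -0.09]
ft_force: [0.4, -0.2, 0.5]
gripper_width: 0.683
t: 10.72
ee_pos: [0.5923, 0.0125, 0.1404]
orientation: [-0.701, 0.701, -0.093, 0.091]
ft_force: [0.7, 0.2, -0.2]
gripper_width: 0.682
t: 10.98
ee_pos: [0.5931, 0.0124, 0.1298]
orientation: [-0.701, 0.701, -0.092, 0.092]
ft_force: [-0.0, 0.7, -0.4]
gripper_width: 0.685
```

View pics/s5.png

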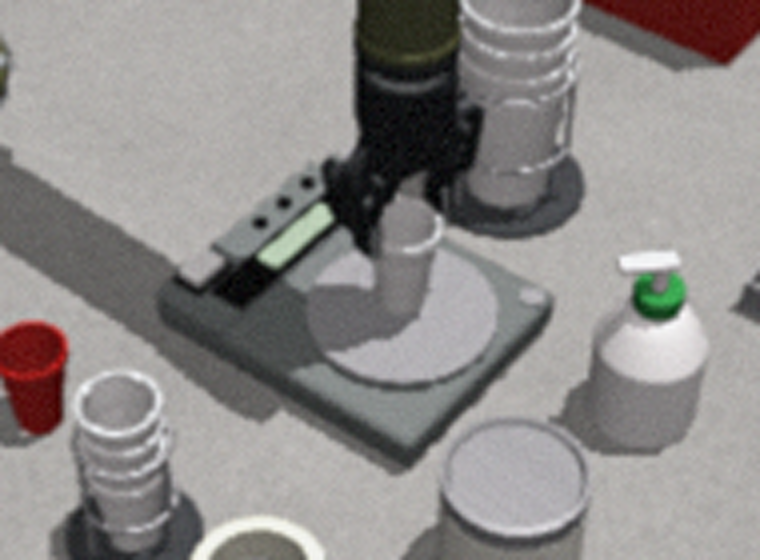

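The cup hangs upright about 15 mm above the middle of the pan (foot at (400,310) in the crop, pan centre at (402,312)). I'll lower it in small steps and watch the force.

```bash
python3 -m inch '[[1,0,0,-0.1,0],[1,0,0,-0.1,0],[1,0,0,-0.05,0],[1,0,0,0,0]]' 20; for i in 1; do python3 -m inch '[[1,0,0,-0.05,0],[1,0,0,0,0]]';python3 -m inch '[[1,0,0,-0.05,0],[1,0,0,0,0]]'; done
```

```text
t: 11.52
ee_pos: [0.5931, 0.0125, 0.12]
orientation: [-0.701, 0.701, -0.092, 0.092]
ft_force: [0.4, 0.3, -0.6]
gripper_width: 0.683
t: 11.78
ee_pos: [0.5932, 0.0124, 0.118]
orientation: [0.701, -0.701, 0.092, -0.092]
ft_force: [0.6, -0.1, -0.6]
gripper_width: 0.686
t: 12.02
ee_pos: [0.5931, 0.0124, 0.116]
orientation: [-0.701, 0.701, -0.092, 0.092]
ft_force: [-0.0, 0.0, 0.2]
gripper_width: 0.685
```

```bash
python3 -m inch '[[1,0,0,-0.04,0],[1,0,0,0,0],[1,0,0,0,0]]'; python3 -m inch '[[1,0,0,-0.03,0],[1,0,0,0,0],[1,0,0,0,0]]'
```

```text
t: 12.4
ee_pos: [0.5932, 0.0124, 0.1145]
orientation: [0.701, -0.701, 0.092, -0.092]
ft_force: [-0.0, -0.1, -0.5]
gripper_width: 0.687
t: 12.78
ee_pos: [0.5935, 0.0124, 0.1137]
orientation: [0.701, -0.701, 0.092, -0.092]
ft_force: [-0.2, -0.2, 2.4]
gripper_width: 0.687
```

The force reads 2.4 N, so the foot has landed at the expected height. Opening now.

```bash
python3 -m inch '[[0.25,0,0,0,0],[0.15,0,0,0,0],[0,0,0,0,0],[0,0,0,0,0],[0,0,0,0,0]]'; python3 -m inch '[[0,0,0,0.2,0],[0,0,0,0.4,0],[0,0,0,0.6,0],[0,0,0,1,0],[0,0,0,1,0]]'
python3 - <<'E'
from h import *
c=read_camera("scene"); d=read_camera("top"); save(d,"top6.png")
a=cv2.resize(c["color"][130:270,150:340],(480,354),interpolation=cv2.INTER_CUBIC); b=cv2.resize(d["color"][150:250,205:285],(283,354),interpolation=cv2.INTER_CUBIC)
cv2.imwrite("pics/s6.png",np.hstack([a,b])[...,::-1])
E
```

```text
t: 13.4
ee_pos: [0.5932, 0.0124, 0.1133]
orientation: [0.701, -0.701, 0.092, -0.092]
ft_force: [-0.4, 0.5, -0.3]
gripper_width: 1.0
t: 14.02
ee_pos: [0.5933, 0.0122, 0.2439]
orientation: [0.701, -0.701, 0.092, -0.093]
ft_force: [0.1, 0.2, 0.5]
gripper_width: 0.999
```

View pics/s6.png

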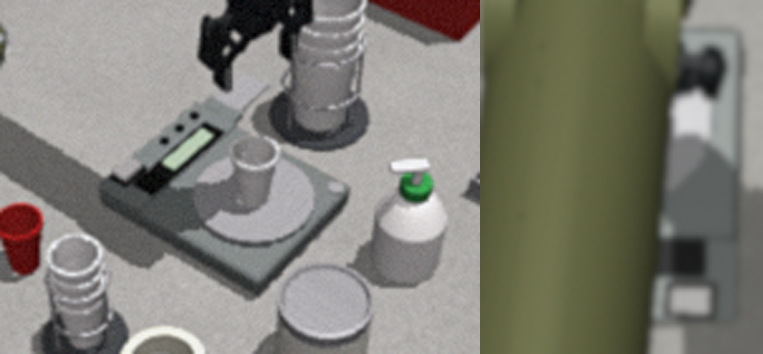

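The cup stands upright alone near the middle of the pan (foot (252,200) in the scene crop), and the next cup is still nested. Now I'll move to the tare key at about (0.435,-0.049).

```bash
python3 -m inch '[[1,-0.8,-0.3,0,0],[1,-0.8,-0.3,0,0],[1,-0.8,-0.3,0,0],[1,-0.8,-0.3,0,0],[1,-0.75,-0.33,0,0]]' 40 && python3 -m inch '[[1,0,0,-0.8,0],[1,0,0,-0.9,0],[1,0,0,-0.9,0],[1,0,0,-0.9,0],[1,0,0,-0.5,0]]' && python3 -m inch '[[1,0,0,-0.25,0],[1,0,0,0,0],[1,0,0,0,0]]';  python3 - <<'E'
from h import *
o=ctrl.get_obs(); print(o["ee_pos"],o["ft_force"])
c=read_camera("scene"); a=c["color"][140:240,170:310]; cv2.imwrite("pics/s7.png",cv2.resize(a,(770,550),interpolation=cv2.INTER_CUBIC)[...,::-1])
E
```

```text
t: 14.75
ee_pos: [0.4342, -0.0493, 0.2417]
orientation: [0.701, -0.701, 0.092, -0.092]
ft_force: [0.1, -0.2, 0.4]
gripper_width: -0.004
t: 15.38
ee_pos: [0.4343, -0.049, 0.0801]
orientation: [-0.701, 0.701, -0.093, 0.092]
ft_force: [0.1, 0.1, -0.4]
gripper_width: 0.001
t: 15.75
ee_pos: [0.4361, -0.0488, 0.0723]
orientation: [0.701, -0.701, 0.091, -0.093]
ft_force: [0.4, -0.0, -0.6]
gripper_width: 0.001
[ 0.43608267 -0.04875701  0.0722874 ] [ 0.44715395 -0.03358524 -0.57928599]
```

View pics/s7.png

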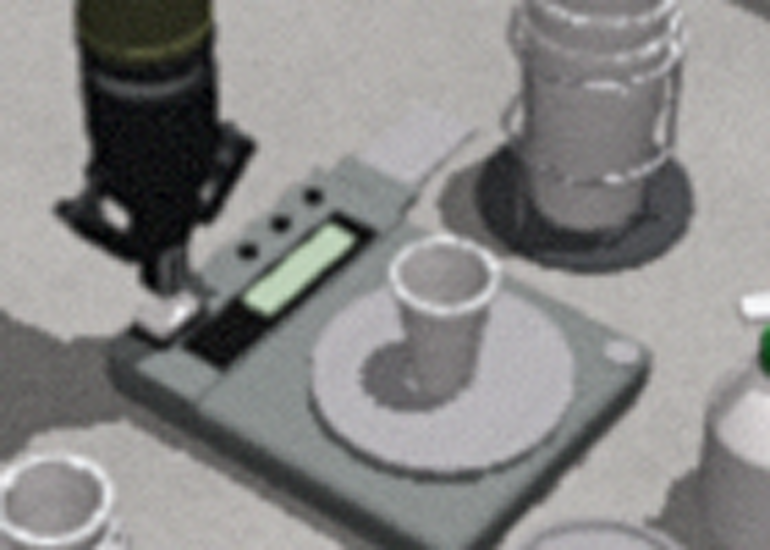

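The shut fingertips are right above the white oblong key ((170,315) in the crop), and the cup stands free on the pan. Now I'll press, watching the force.

```bash
python3 -m inch '[[1,0,0,-0.2,0],[1,0,0,-0.15,0],[1,0,0,-0.05,0],[1,0,0,0,0]]'; python3 -m inch '[[1,0,0,-0.07,0],[1,0,0,0,0],[1,0,0,0,0]]';python3 -m inch '[[1,0,0,-0.05,0],[1,0,0,0,0],[1,0,0,0,0]]'
```

```text
t: 16.3
ee_pos: [0.4349, -0.0487, 0.0552]
orientation: [-0.701, 0.701, -0.092, 0.092]
ft_force: [-1.6, 1.2, 1.2]
gripper_width: -0.002
t: 16.68
ee_pos: [0.4352, -0.0487, 0.0526]
orientation: [0.701, -0.701, 0.092, -0.092]
ft_force: [-2.3, 0.5, 3.1]
gripper_width: 0.001
t: 17.05
ee_pos: [0.4352, -0.0487, 0.051]
orientation: [0.701, -0.701, 0.092, -0.092]
ft_force: [-2.5, 0.9, 9.5]
gripper_width: -0.003
```

The force is 9.5 N at z 0.051, so the key has bottomed out. Releasing and retreating.

```bash
python3 -m inch '[[1,0,0,0,0],[1,0,0,0.2,0],[1,0,0,0.5,0],[1,0,0,1,0],[1,0,0,1,0]]'; python3 -m inch '[[1,0,0,1,0],[1,0,0,1,0],[1,0,0,0,0],[1,0,0,0,0],[1,0,0,0,0]]'
python3 - <<'E'
from h import *
o=ctrl.get_obs(); print(o["ft_force"],np.abs(o["joint_vel"]).max())
c=read_camera("scene"); a=c["color"][140:270,140:313]; cv2.imwrite("pics/s8.png",cv2.resize(a,(770,578),interpolation=cv2.INTER_CUBIC)[...,::-1])
p=models.spot_point("top_cup","scene"); print([(d["position"],round(d["score"],2)) for d in p]); print("pan px",proj(c,np.array([.593,.013,.052])))
E
```

```text
t: 17.68
ee_pos: [0.4352, -0.0491, 0.1597]
orientation: [-0.701, 0.701, -0.092, 0.092]
ft_force: [-0.5, 1.4, 1.2]
gripper_width: -0.0
t: 18.3
ee_pos: [0.4345, -0.0489, 0.2373]
orientation: [-0.701, 0.701, -0.093, 0.091]
ft_force: [-0.1, 0.3, 0.8]
gripper_width: 0.003
[-0.0643646   0.34724456  0.77200267] 0.004048707119219988
[([157.6, 233.2], 0.77), ([129.4, 268.3], 0.74), ([250.9, 211.2], 0.64)]
pan px [249.54157695 206.99567836]
```

View pics/s8.png

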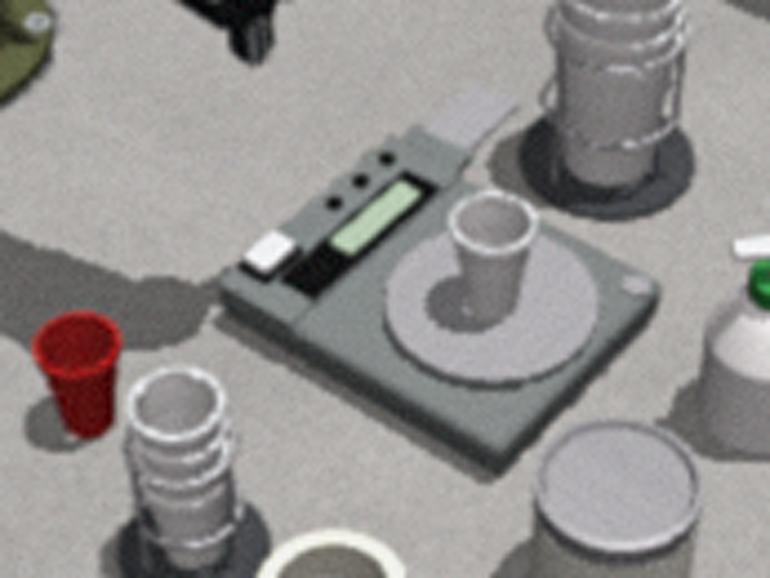

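The cup stands upright at mid-pan ((492,305) in the crop), the key is up at (270,250), the next cup is nested, and the arm is clear. I'm handing in.

```bash
python3 -c "from rig import ticket; print(ticket.hand_in())"
```

```text
the job is handed in; nothing more can be done
None
```

I pulled the top white cup loose and lifted it straight up. I set it down at the centre of the weighing pan, with 2.4 N on landing, and let go. I then pressed the tare key to its stop (9.5 N at TCP z = 0.051 m, against 4 N needed), released it and moved the arm clear. The clock read about 18 s of the 54 s allowed when I handed it in.

**Last checks:** the final scene picture shows the cup upright and free on the pan. The network's point for its foot was about 4 px from the computed pan centre, roughly 10 mm or less. The next cup is still nested, the key is up again, and the arm is clear and still.

**Limits of the checks:** no check failed. The camera estimates of the stack's position differed by up to 5 mm, which was within the grasp's tolerance. I judged the key's full travel from force and height only, since I had no direct reading of it. The hand-in reports no verdict.

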